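Sort the mixed succulents into their foil trays

TASK

Four potted succulents have been left mixed up on the newspaper: sort them by putting each one into the foil tray that already holds a plant of its own kind (leaf rosette, ball cactus or finger cactus). Every pot must end up standing upright on the floor of its tray, set down rather than dropped and never tipped, and the three plants already in the trays must stay standing where they are.

Things in the scene. Friction and masses are not known exactly. Their poses are not given: they have to be found in the camera images.
- rosette_1: loose plant to be sorted, leaf rosette (star of pointed fleshy leaves almost to the rim, top 77 mm above the pot's underside), round black pot 55 mm high (straight rim band 50 mm across from 40 to 55 mm height, tapering below to a 39 mm foot), about 80 g; the plant stays within the rim's outline. Origin: centre of the pot's underside, z up.
- rosette_2: loose plant to be sorted, leaf rosette (star of pointed fleshy leaves almost to the rim, top 77 mm above the pot's underside), round black pot 55 mm high (straight rim band 50 mm across from 40 to 55 mm height, tapering below to a 39 mm foot), about 80 g; the plant stays within the rim's outline. Origin: centre of the pot's underside, z up.
- ball_1: loose plant to be sorted, ball cactus (one round ribbed ball 36 mm across, top 86 mm above the pot's underside), round black pot 55 mm high (straight rim band 50 mm across from 40 to 55 mm height, tapering below to a 39 mm foot), about 80 g; the plant stays within the rim's outline. Origin: centre of the pot's underside, z up.
- finger_1: loose plant to be sorted, finger cactus (clump of three upright ribbed fingers, each 15 mm thick, tallest to 88 mm above the pot's underside), round black pot 55 mm high (straight rim band 50 mm across from 40 to 55 mm height, tapering below to a 39 mm foot), about 80 g; the plant stays within the rim's outline. Origin: centre of the pot's underside, z up.
- tray_rosette: fixed foil tray for the rosette kind (the trays look alike; in this one a rosette already stands, near its +y end). Flat floor 92 mm (along x) by 196 mm (along y), 2 mm above the origin; walls flare out to 112 by 216 mm at the rim, 30 mm high. Room for three pots in a row along y, 65 mm apart. Origin: centre of the underside, on the table; z up.
- tray_ball: fixed foil tray for the ball cactus kind (the trays look alike; in this one a ball cactus already stands, near its -y end). Flat floor 92 mm (along x) by 196 mm (along y), 2 mm above the origin; walls flare out to 112 by 216 mm at the rim, 30 mm high. Room for three pots in a row along y, 65 mm apart. Origin: centre of the underside, on the table; z up.
- tray_finger: fixed foil tray for the finger cactus kind (the trays look alike; in this one a finger cactus already stands, near its +y end). Flat floor 92 mm (along x) by 196 mm (along y), 2 mm above the origin; walls flare out to 112 by 216 mm at the rim, 30 mm high. Room for three pots in a row along y, 65 mm apart. Origin: centre of the underside, on the table; z up.
- rosette_home: plant already standing in tray_rosette, about 65 mm from its centre; leaf rosette (star of pointed fleshy leaves almost to the rim, top 77 mm above the pot's underside); loose, round black pot 55 mm high (straight rim band 50 mm across from 40 to 55 mm height, tapering below to a 39 mm foot), about 80 g; the plant stays within the rim's outline. Origin: centre of the pot's underside, z up.
- ball_home: plant already standing in tray_ball, about 65 mm from its centre; ball cactus (one round ribbed ball 36 mm across, top 86 mm above the pot's underside); loose, round black pot 55 mm high (straight rim band 50 mm across from 40 to 55 mm height, tapering below to a 39 mm foot), about 80 g; the plant stays within the rim's outline. Origin: centre of the pot's underside, z up.
- finger_home: plant already standing in tray_finger, about 65 mm from its centre; finger cactus (clump of three upright ribbed fingers, each 15 mm thick, tallest to 88 mm above the pot's underside); loose, round black pot 55 mm high (straight rim band 50 mm across from 40 to 55 mm height, tapering below to a 39 mm foot), about 80 g; the plant stays within the rim's outline. Origin: centre of the pot's underside, z up.

How it is judged:
At the end, for the whole second after the job is handed in: Each loose plant stands in the tray of its kind: pot centre over the tray floor, underside within 4 mm of it, upright within 7 degrees, at rest. The three plants that stood in the trays are upright within 7 degrees, at rest, within 15 mm of where they began (x of rosette_1 in the frame of tray_rosette between -0.046 and 0.046 m and y of rosette_1 in the frame of tray_rosette between -0.098 and 0.098 m and z of each of rosette_1, rosette_2 in the frame of tray_rosette below 0.006 m and angle between each of rosette_1, rosette_2, ball_1, finger_1, rosette_home, ball_home, finger_home's own z axis and vertical below 0.12 rad and linear speed of each of rosette_1, rosette_2, ball_1, finger_1, rosette_home, ball_home, finger_home below 0.02 m/s and x of rosette_2 in the frame of tray_rosette between -0.046 and 0.046 m and y of rosette_2 in the frame of tray_rosette between -0.098 and 0.098 m and x of ball_1 in the frame of tray_ball between -0.046 and 0.046 m and y of ball_1 in the frame of tray_ball between -0.098 and 0.098 m and z of ball_1 in the frame of tray_ball below 0.006 m and x of finger_1 in the frame of tray_finger between -0.046 and 0.046 m and y of finger_1 in the frame of tray_finger between -0.098 and 0.098 m and z of finger_1 in the frame of tray_finger below 0.006 m and distance of each of rosette_home, ball_home, finger_home from where it was at the start of the episode below 0.015 m); the robot touches nothing.
It fails at once if one of the seven plants is tipped more than 35 degrees (angle between any of rosette_1, rosette_2, ball_1, finger_1, rosette_home, ball_home, finger_home's own z axis and vertical above 0.61 rad).
It fails at once if a plant is dropped: it moves faster than 0.6 m/s with no finger touching it (a fall of about 18 mm) ((linear speed of rosette_1 above 0.6 m/s and contact force between the fingers and rosette_1 below 0.02 N) or (linear speed of rosette_2 above 0.6 m/s and contact force between the fingers and rosette_2 below 0.02 N) or (linear speed of ball_1 above 0.6 m/s and contact force between the fingers and ball_1 below 0.02 N) or (linear speed of finger_1 above 0.6 m/s and contact force between the fingers and finger_1 below 0.02 N)).
It also fails if it takes over 109 s, if anything falls off the work surface, if the arm or the gripper's body presses on something with over 40 N, if the wrist force passes 120 N, or if a joint passes its speed limit or range.

ROBOT

A 6-joint arm with a two-finger parallel gripper is mounted at the origin on the work surface. World frame = base frame: x ahead of the robot, y to its left, z up, the work surface at z = 0. Lengths are in m, angles in rad, forces in N, time in s.
With the tool pointing down it reaches from about 0.275 to 0.75 m from the base axis. Payload 10.2 kg.
Tool frame: the origin (TCP) lies between the finger pads; the fingertips stand arm.tip_extent ahead of it and the grasp point (between the pads) lies 6 mm ahead of it (arm.tip_extent is the distance from the TCP to the fingertips, in m); z points along the fingers, y is the line along which they close (so a half turn about z gives the same grasp; the last joint's range is limited). The gripper opens to 85 mm and grips with 20 to 120 N. Pads are 22 mm wide; open, the fingers measure 114 mm over their backs; the gripper's body (76 mm by 85 mm) begins 54 mm behind the grasp point. The pads swing forward as they close: fully open they stand 13 mm farther back than shut.
Start: joints at [-1.526, 0.313, 1.498, -0, 1.331, -0.223], TCP at [0.139, -0.506, 0.256] pointing down, gripper open.
Joint ranges: [-2.94, 2.94], [-0.97, 2.17], [0.19, 2.56], [-1.23, 4.37], [0.02, 3.11], [-2.88, 2.88]. Speed limits (rad/s): [2.39, 2.39, 3.01, 3.14, 3.14, 3.14].

INTERFACE

Orientations are given as a unit quaternion [x, y, z, w].
In Python, from workcell import arm gives the robot as it stands.
- The arm moves only by the tool jog_arm, never from a script. Its arguments are lists of equal length, an entry for each row: "claw": the closure, from 0 (fully open) to 1 (shut); "travel": the shift along the tool's x, y, z in mm, a list of three; "turn": the turn, a rotation vector about the tool's x, y, z in degrees, a list of three. A call has 1 to 20 rows; each row is the pose to reach, as a shift and turn from the pose commanded when the call began, along the tool's axes at that moment; what a row does not reach only later rows make up. A row lasts 1/10 s, in which the tool goes at most 50 mm and 8.59 degrees, less where a joint would pass 70% of its speed; a pose out of reach is approached as far as the arm can. A call with a gripper value outside its range is refused whole. The fingers move at their own pace and stop on an object; "squeeze" is the grip in N (left out, the last holds). Time passes only in rows, so rows that repeat a pose let the fingers close. It gives the time, the measured TCP pose, the force, the opening and the grip force at its end, in the units of the state.
- arm.get_obs(): the state, without advancing time (a new reading comes with each control period).
- arm.grab_frame(name): name is "side" or "top" or "wrist"; returns a dict with "color" (400x640x3 uint8, blue, green, red), "camera_matrix" (3x3 intrinsics, pixels), "k1" (the pictures are not rectified: a ray, as slopes to the right and down, at radius r is drawn at 1 + k1 r^2 times it, then the intrinsics apply), "world_from_camera" (4x4, takes a point from camera to world coordinates). Camera axes: x right, y down, z forward; pixel columns grow to the right and rows downward; lengths in m; the calibration is good to about 2 mm. A picture is of the moment at which its call begins. There is no depth.
- arm.sign_off(): hands the job in; it is judged then, once.
The state is a dict: "clock": time; "q": joint angles; "qd": joint speeds; "tau": joint torques, N m; "tool_pos": TCP position; "tool_rot": TCP orientation; "force": force on the tool from outside, world axes, zero at the start; "wrist_torque": the same for the moment, N m; "gripper_width": finger opening in m; "finger_force": force on a finger pad.
Only numpy, scipy, OpenCV 4.12 (cv2) and the standard library are available. Lean on these libraries where they do the work, as an engineer would, in place of code of your own. Each camera call takes 0.05 s, during which the arm holds its last target. There are 200 camera calls.

## Working session

There is one attempt and no reset: what is moved stays moved. The work goes in short steps, Python scripts to look and compute and a tool call to move; the robot and the scene stay as the last step left them, time stands still between calls to the robot, and variables do not carry over. Pictures are saved under pics/ and viewed, at most 14 in all, crops included, and the job is handed in when it is done.

Besides the shell and the picture viewer there is one more tool, called after "Request:" in YAML: its name, and indented under it one key for each argument. jog_arm: Moves the arm, as the interface text tells. Its arguments: {"type":"object","properties":{"claw":{"type":"array","items":{"type":"number"}},"travel":{"type":"array","items":{"type":"array","items":{"type":"number"}}},"turn":{"type":"array","items":{"type":"array","items":{"type":"number"}}},"squeeze":{"type":"number"}},"required":["claw","travel","turn"]}

```bash
mkdir -p pics; python3 - <<'E'
from workcell import arm
import cv2,numpy as np
for n in ("top","side"):
    f=arm.grab_frame(n); cv2.imwrite(f"pics/{n}0.png",f["color"]); print(n,f["camera_matrix"].tolist(),f["k1"],f["world_from_camera"].round(4).tolist())
o=arm.get_obs(); print(o["tool_pos"],o["tool_rot"],arm.tip_extent)
E
```

```text
top [[365.0822302625205, 0.0, 319.9688997877966], [0.0, 365.0822302625205, 206.01931801343375], [0.0, 0.0, 1.0]] 0.02014153930596021 [[0.023, -0.9842, 0.1755, 0.3347], [-0.9996, -0.0253, -0.0108, 0.0307], [0.015, -0.1752, -0.9844, 0.9636], [0.0, 0.0, 0.0, 1.0]]
side [[479.57247041415167, 0.0, 316.8656840210967], [0.0, 479.57247041415167, 201.4743120187048], [0.0, 0.0, 1.0]] -0.0757773253710342 [[-0.9767, -0.1093, 0.1847, 0.26], [-0.2143, 0.5463, -0.8097, 0.9934], [-0.0124, -0.8304, -0.557, 0.7235], [0.0, 0.0, 0.0, 1.0]]
[ 0.13890104 -0.5060926   0.25581592] [ 9.91046841e-01  1.33513484e-01  3.64562263e-05 -5.53980993e-04] 0.025
```

View pics/top0.png

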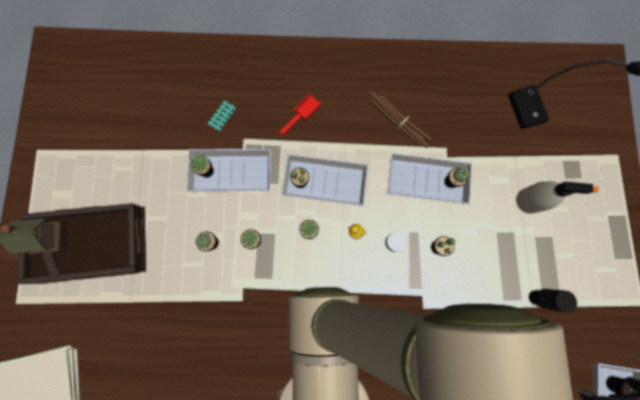

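View pics/side0.png

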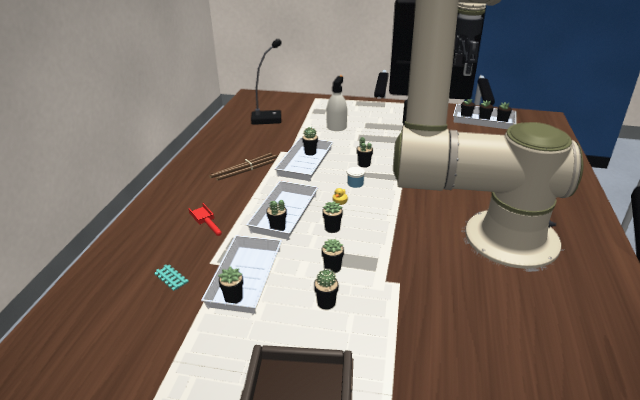

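Top view: trays at about (229,171), (325,180), (430,180), with home plants at their left, left and right ends. That makes them the rosette, finger and ball trays. Loose pots are at (206,241), (250,239), (309,229) and (444,246). I'll zoom in to identify the kinds and measure.

```bash
cat > h.py <<'E'
import cv2,numpy as np
def ray(f,uv):
    K=f["camera_matrix"];k=f["k1"]
    d=cv2.undistortPoints(np.array([[uv]],float),K,np.array([k,0,0,0,0]))[0,0]
    T=f["world_from_camera"]; return T[:3,3],T[:3,:3]@np.array([*d,1])
def onz(f,uv,z):
    o,d=ray(f,uv); return o+d*(z-o[2])/d[2]
def proj(f,p):
    T=np.linalg.inv(f["world_from_camera"]);c=T[:3,:3]@np.asarray(p,float)+T[:3,3]
    x,y=c[:2]/c[2]; s=1+f["k1"]*(x*x+y*y);K=f["camera_matrix"]
    return np.array([K[0,0]*x*s+K[0,2],K[1,1]*y*s+K[1,2]])
E
python3 - <<'E'
from workcell import arm
from h import *
t=arm.grab_frame("top");s=arm.grab_frame("side")
a=cv2.resize(t["color"][140:270,180:480],None,fx=2.66,fy=2.3,interpolation=3)
b=cv2.resize(s["color"][110:320,200:390],None,fx=1.5,fy=1.38,interpolation=3)
c=s["color"]
cr=[c[y-30:y+25,x-30:x+30] for x,y in [(326,288),(333,254),(333,216),(365,152),(231,284),(277,213),(310,140)]]
r=np.hstack([cv2.resize(k,None,fx=3.3,fy=3.3,interpolation=3) for k in cr[:4]])
r2=np.hstack([cv2.resize(k,None,fx=3.3,fy=3.3,interpolation=3) for k in cr[4:]]);r2=np.pad(r2,((0,0),(0,r.shape[1]-r2.shape[1]),(0,0)))
a=t["color"][140:270,180:480]; a=cv2.resize(a,(r.shape[1],int(130*r.shape[1]/300)))[:230]
cv2.imwrite("pics/comp.png",np.vstack([r,r2]))
# foil-coloured tray blobs and dark pot blobs in top
hsv=cv2.cvtColor(t["color"],cv2.COLOR_BGR2HSV)
print([hsv[p].tolist() for p in [(171,229),(180,325),(180,430),(210,229),(160,222)]])
for u,v in [(200,165),(299,177),(458,177),(206,241),(250,239),(309,229),(444,246)]:
    x=onz(t,(u,v),.06); print((u,v),x.round(3), proj(s,x).round(0))
E
```

```text
[[109, 28, 198], [109, 30, 190], [110, 30, 203], [20, 33, 203], [113, 28, 200]]
(200, 165) [0.594 0.329 0.06 ] [230. 276.]
(299, 177) [0.57  0.076 0.06 ] [277. 208.]
(458, 177) [ 0.58 -0.33  0.06] [310. 135.]
(206, 241) [0.401 0.299 0.06 ] [326. 279.]
(250, 239) [0.409 0.191 0.06 ] [333. 246.]
(309, 229) [0.437 0.047 0.06 ] [332. 207.]
(444, 246) [ 0.403 -0.288  0.06 ] [365. 146.]
```

View pics/comp.png

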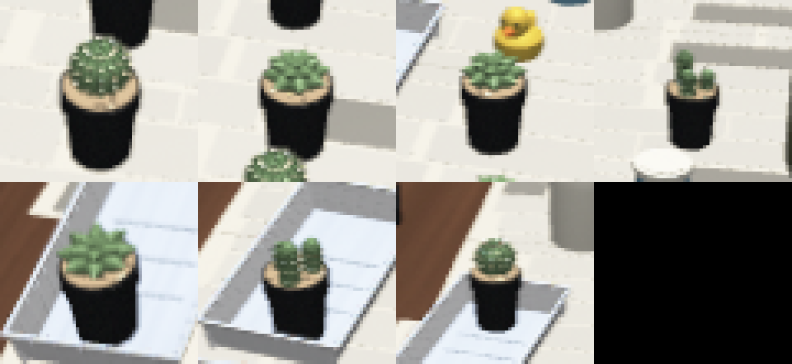

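Loose pots from left to right in the top view: ball (206,241), rosette (250,239), rosette (309,229), finger (444,246). The home plants confirm the tray order rosette, finger, ball. Next I'll measure the trays.

```bash
python3 - <<'E'
from workcell import arm
from h import *
t=arm.grab_frame("top")
hsv=cv2.cvtColor(t["color"],cv2.COLOR_BGR2HSV)
m=cv2.inRange(hsv,(95,12,60),(130,90,255)); m[:145]=0;m[215:]=0;m[:,:180]=0;m[:,480:]=0
n,l,st,c=cv2.connectedComponentsWithStats(m)
for i in range(1,n):
    if st[i,4]<800: continue
    pts=np.argwhere(l==i)[:,::-1]
    hull=cv2.convexHull(pts.astype(np.int32))[:,0]
    w=np.array([onz(t,p,.03)[:2] for p in hull])
    (cx,cy),(a,b),ang=cv2.minAreaRect((w*1000).astype(np.float32))
    fl=np.argwhere((l==i)&(hsv[...,2]>175))[:,::-1]
    wf=np.array([onz(t,p,.002)[:2] for p in cv2.convexHull(fl.astype(np.int32))[:,0]])
    print(st[i],"rim",round(cx),round(cy),round(a),round(b),round(ang,1),"floor",cv2.minAreaRect((wf*1000).astype(np.float32)))
E
```

```text
[ 191  155   80   36 2311] rim 584 256 94 204 2.6 floor ((589.6607666015625, 264.283203125), (92.08048248291016, 193.04237365722656), 1.6669636964797974)
[ 388  159   76   44 2240] rim 577 -259 198 93 83.9 floor ((583.2954711914062, -264.70379638671875), (197.4374542236328, 93.73808288574219), 84.16485595703125)
[ 286  161   78   44 2268] rim 566 9 196 94 83.9 floor ((573.4735107421875, 10.217697143554688), (193.34381103515625, 91.06660461425781), 83.74554443359375)
```

Request:
jog_arm:
  claw: [0,0,0,0,0,0,0,0,0,0,0,0,0,0,0]
  travel:
    - [312,-140,10]
    - [312,-140,10]
    - [312,-140,10]
    - [312,-140,10]
    - [312,-140,10]
    - [312,-140,10]
    - [312,-140,10]
    - [312,-140,10]
    - [312,-140,10]
    - [312,-140,10]
    - [312,-140,10]
    - [312,-140,10]
    - [312,-140,10]
    - [312,-140,10]
    - [312,-140,10]
  turn:
    - [0,0,-74.7]
    - [0,0,-74.7]
    - [0,0,-74.7]
    - [0,0,-74.7]
    - [0,0,-74.7]
    - [0,0,-74.7]
    - [0,0,-74.7]
    - [0,0,-74.7]
    - [0,0,-74.7]
    - [0,0,-74.7]
    - [0,0,-74.7]
    - [0,0,-74.7]
    - [0,0,-74.7]
    - [0,0,-74.7]
    - [0,0,-74.7]

```text
clock: 1.75
tool_pos: [0.4027, -0.2888, 0.2463]
tool_rot: [0.707, 0.707, 0.0, -0.0]
force: [-0.6, 0.0, -0.1]
gripper_width: 0.0854
finger_force: 0.0
```

```bash
cat > w.py <<'E'
from workcell import arm
from h import *
import sys
f=arm.grab_frame("wrist"); o=arm.get_obs(); p=o["tool_pos"]
cv2.imwrite(f"pics/w{sys.argv[1]}.png",f["color"])
im=f["color"]
# tan soil + green plant + black pot = not paper; use the black/dark+soil blob nearest the expected place
hsv=cv2.cvtColor(im,cv2.COLOR_BGR2HSV)
soil=cv2.inRange(hsv,(8,70,90),(22,255,255)); green=cv2.inRange(hsv,(30,60,20),(90,255,255)); blk=cv2.inRange(hsv,(0,0,0),(180,255,50))
g=np.array([float(sys.argv[2]),float(sys.argv[3])])
u0=proj(f,[*g,.055]); print("expect px",u0.round())
def top(mask,name,z):
    n,l,st,c=cv2.connectedComponentsWithStats(cv2.morphologyEx(mask,cv2.MORPH_CLOSE,np.ones((7,7))))
    b=[(np.linalg.norm(c[i]-u0),i) for i in range(1,n) if st[i,4]>400]
    if not b: return print(name,"none")
    i=min(b)[1]; hull=cv2.convexHull(np.argwhere(l==i)[:,::-1].astype(np.int32))
    w=np.array([onz(f,q,z)[:2] for q in hull[:,0]],np.float32)
    c,r=cv2.minEnclosingCircle(w); print(name,np.round(c,4),"r",round(r,4),"area",st[i,4],"dx,dy",np.round(np.array(c)-p[:2],4))
top(soil|green,"soil+green",.055); top(soil,"soil",.052)
E
python3 w.py 1 .403 -.288
```

```text
expect px [328. 182.]
soil+green [ 0.4072 -0.2919] r 0.0256 area 1674 dx,dy [ 0.0045 -0.0031]
soil [ 0.406  -0.2904] r 0.0235 area 982 dx,dy [ 0.0033 -0.0016]
```

View pics/w1.png

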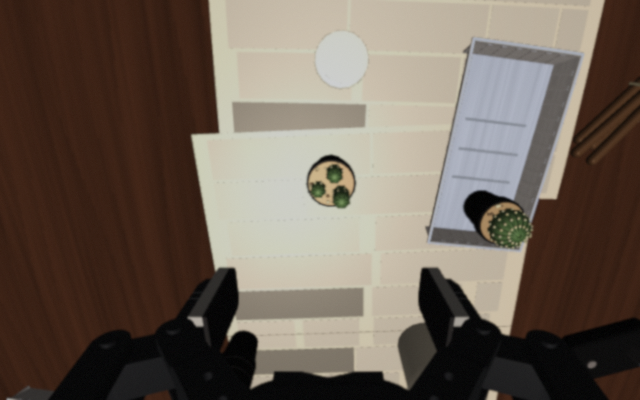

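Request:
jog_arm:
  claw: [0,0,0,0,0,0,0,1,1,1,1,1,1,1,1,1,1,1]
  travel:
    - [-1,2,40]
    - [-1,2,80]
    - [-1,2,120]
    - [-1,2,155]
    - [-1,2,180]
    - [-1,2,194]
    - [-1,2,194]
    - [-1,2,194]
    - [-1,2,194]
    - [-1,2,194]
    - [-1,2,194]
    - [-1,2,194]
    - [-1,2,194]
    - [-1,2,194]
    - [-1,2,194]
    - [-1,2,194]
    - [-1,2,194]
    - [-1,2,194]
  turn:
    - [0,0,0]
    - [0,0,0]
    - [0,0,0]
    - [0,0,0]
    - [0,0,0]
    - [0,0,0]
    - [0,0,0]
    - [0,0,0]
    - [0,0,0]
    - [0,0,0]
    - [0,0,0]
    - [0,0,0]
    - [0,0,0]
    - [0,0,0]
    - [0,0,0]
    - [0,0,0]
    - [0,0,0]
    - [0,0,0]
  squeeze: 30

```text
clock: 3.6
tool_pos: [0.4051, -0.2902, 0.0534]
tool_rot: [0.707, 0.707, -0.0, 0.001]
force: [0.2, 0.1, 6.1]
gripper_width: 0.0488
finger_force: 30.4
```

Request:
jog_arm:
  claw: [1,1,1,1,1,1,1,1,1,1,1,1,1,1,1,1,1,1,1,1]
  travel:
    - [0,0,-10]
    - [0,0,-30]
    - [0,0,-60]
    - [0,0,-90]
    - [0,0,-115]
    - [15,9,-125]
    - [40,25,-125]
    - [70,43,-125]
    - [100,62,-125]
    - [130,80,-125]
    - [160,99,-125]
    - [190,118,-125]
    - [215,133,-125]
    - [240,149,-125]
    - [255,158,-125]
    - [265,164,-120]
    - [265,164,-105]
    - [265,164,-85]
    - [265,164,-65]
    - [265,164,-50]
  turn:
    - [0,0,0]
    - [0,0,0]
    - [0,0,0]
    - [0,0,0]
    - [0,0,0]
    - [0,0,0]
    - [0,0,0]
    - [0,0,0]
    - [0,0,0]
    - [0,0,0]
    - [0,0,0]
    - [0,0,0]
    - [0,0,0]
    - [0,0,0]
    - [0,0,0]
    - [0,0,0]
    - [0,0,0]
    - [0,0,0]
    - [0,0,0]
    - [0,0,0]

```text
clock: 5.6
tool_pos: [0.568, -0.0248, 0.1012]
tool_rot: [0.707, 0.707, -0.0, -0.001]
force: [0.1, 0.8, -1.1]
gripper_width: 0.0488
finger_force: 31.5
```

```bash
python3 - <<'E'
from workcell import arm
from h import *
s=arm.grab_frame("side")["color"][150:270,210:370]
w=arm.grab_frame("wrist")["color"]
cv2.imwrite("pics/p1.png",np.vstack([cv2.resize(s,(400,300)),cv2.resize(w,(400,250))]))
o=arm.get_obs();print(o["tool_pos"],o["force"],o["gripper_width"])
E
```

```text
[ 0.56735885 -0.02471579  0.10058338] [ 0.29597121 -0.80515907 -0.83110632] 0.04942846836074881
```

View pics/p1.png

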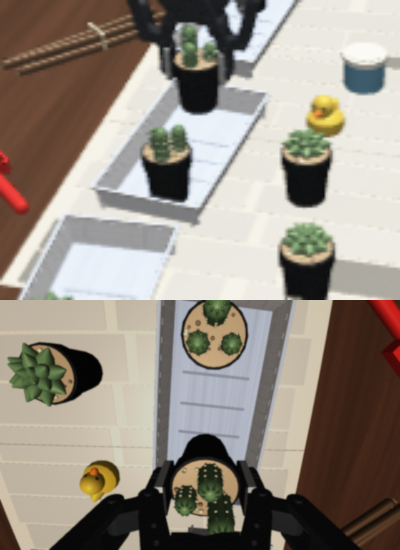

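Request:
jog_arm:
  claw: [1,1,1,1,1,1,1,1]
  travel:
    - [0,0,12]
    - [0,0,24]
    - [0,0,33]
    - [0,0,39]
    - [0,0,43]
    - [0,0,45]
    - [0,0,46]
    - [0,0,46]
  turn:
    - [0,0,0]
    - [0,0,0]
    - [0,0,0]
    - [0,0,0]
    - [0,0,0]
    - [0,0,0]
    - [0,0,0]
    - [0,0,0]

```text
clock: 6.5
tool_pos: [0.5686, -0.0246, 0.0565]
tool_rot: [0.707, 0.707, 0.0, 0.0]
force: [-0.2, 1.3, -1.3]
gripper_width: 0.0492
finger_force: 31.5
```

Request:
jog_arm:
  claw: [1,1,1]
  travel:
    - [0,0,1]
    - [0,0,1.5]
    - [0,0,1.5]
  turn:
    - [0,0,0]
    - [0,0,0]
    - [0,0,0]

```text
clock: 6.8
tool_pos: [0.5688, -0.0246, 0.0554]
tool_rot: [0.707, 0.707, 0.0, 0.0]
force: [-1.1, 0.5, 5.7]
gripper_width: 0.049
finger_force: 31.9
```

Request:
jog_arm:
  claw: [0.4,0.25,0.22,0.22,0.22,0.22,0.22,0.22,0.22,0.22,0.1,0,0,0,0,0,0,0,0,0]
  travel:
    - [0,0,0]
    - [0,0,0]
    - [0,0,0]
    - [0,0,0]
    - [0,0,0]
    - [0,0,-10]
    - [0,0,-30]
    - [0,0,-60]
    - [0,0,-100]
    - [0,0,-140]
    - [0,0,-180]
    - [10,-20,-190]
    - [30,-55,-190]
    - [55,-100,-190]
    - [72,-132,-190]
    - [72,-132,-190]
    - [72,-132,-190]
    - [72,-132,-190]
    - [72,-132,-190]
    - [72,-132,-190]
  turn:
    - [0,0,0]
    - [0,0,0]
    - [0,0,0]
    - [0,0,0]
    - [0,0,0]
    - [0,0,0]
    - [0,0,0]
    - [0,0,0]
    - [0,0,0]
    - [0,0,0]
    - [0,0,0]
    - [0,0,0]
    - [0,0,0]
    - [0,0,0]
    - [0,0,0]
    - [0,0,0]
    - [0,0,0]
    - [0,0,0]
    - [0,0,0]
    - [0,0,0]

```text
clock: 8.8
tool_pos: [0.437, 0.0469, 0.2446]
tool_rot: [0.707, 0.707, -0.0, -0.0]
force: [0.2, 0.8, 0.7]
gripper_width: 0.0855
finger_force: 0.0
```

```bash
python3 w.py 2 .437 .047; python3 - <<'E'
from workcell import arm
from h import *
s=arm.grab_frame("side")["color"][150:270,210:370]
w=cv2.imread("pics/w2.png")
cv2.imwrite("pics/p2.png",np.vstack([cv2.resize(s,(400,300)),cv2.resize(w,(400,250))]))
E
```

```text
expect px [328. 183.]
soil+green [0.44   0.0477] r 0.0244 area 1690 dx,dy [0.0032 0.0007]
soil [ 0.4417 -0.0571] r 0.0255 area 881 dx,dy [ 0.0049 -0.1041]
```

View pics/p2.png

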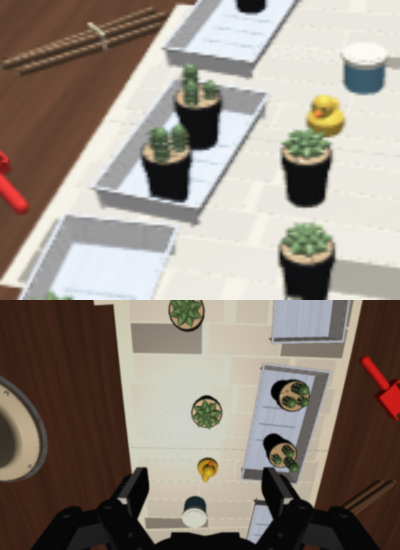

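Finger_1 stands in its tray. Next I'll grasp the rosette at (331,183), which measures (0.439, 0.0475).

Request:
jog_arm:
  claw: [0,0,0,0,0,0,0,1,1,1,1,1,1,1,1,1,1]
  travel:
    - [1,2,40]
    - [1,2,80]
    - [1,2,120]
    - [1,2,155]
    - [1,2,180]
    - [1,2,192.5]
    - [1,2,192.5]
    - [1,2,192.5]
    - [1,2,192.5]
    - [1,2,192.5]
    - [1,2,192.5]
    - [1,2,192.5]
    - [1,2,192.5]
    - [1,2,192.5]
    - [1,2,192.5]
    - [1,2,192.5]
    - [1,2,192.5]
  turn:
    - [0,0,0]
    - [0,0,0]
    - [0,0,0]
    - [0,0,0]
    - [0,0,0]
    - [0,0,0]
    - [0,0,0]
    - [0,0,0]
    - [0,0,0]
    - [0,0,0]
    - [0,0,0]
    - [0,0,0]
    - [0,0,0]
    - [0,0,0]
    - [0,0,0]
    - [0,0,0]
    - [0,0,0]

```text
clock: 10.6
tool_pos: [0.439, 0.0482, 0.0533]
tool_rot: [0.707, 0.707, 0.001, 0.001]
force: [-1.9, -0.7, 5.6]
gripper_width: 0.0489
finger_force: 30.2
```

Request:
jog_arm:
  claw: [1,1,1,1,1,1,1,1,1,1,1,1,1,1,1,1,1,1,1,1]
  travel:
    - [0,0,-10]
    - [0,0,-30]
    - [0,0,-60]
    - [0,0,-90]
    - [0,0,-115]
    - [12,8,-125]
    - [35,24,-125]
    - [60,42,-125]
    - [85,59,-125]
    - [110,77,-125]
    - [135,94,-125]
    - [160,112,-125]
    - [185,129,-125]
    - [200,140,-125]
    - [210,147,-125]
    - [216,151,-120]
    - [216,151,-105]
    - [216,151,-85]
    - [216,151,-65]
    - [216,151,-50]
  turn:
    - [0,0,0]
    - [0,0,0]
    - [0,0,0]
    - [0,0,0]
    - [0,0,0]
    - [0,0,0]
    - [0,0,0]
    - [0,0,0]
    - [0,0,0]
    - [0,0,0]
    - [0,0,0]
    - [0,0,0]
    - [0,0,0]
    - [0,0,0]
    - [0,0,0]
    - [0,0,0]
    - [0,0,0]
    - [0,0,0]
    - [0,0,0]
    - [0,0,0]

```text
clock: 12.6
tool_pos: [0.5888, 0.2641, 0.1013]
tool_rot: [0.707, 0.707, -0.001, -0.0]
force: [1.4, 0.1, -0.5]
gripper_width: 0.0486
finger_force: 31.3
```

```bash
python3 - <<'E'
from workcell import arm
from h import *
s=arm.grab_frame("side")["color"][200:320,190:350]
w=arm.grab_frame("wrist")["color"]
cv2.imwrite("pics/p3.png",np.vstack([cv2.resize(s,(400,300)),cv2.resize(w,(400,250))]))
o=arm.get_obs();print(o["tool_pos"],o["force"],o["gripper_width"])
E
```

```text
[0.58832197 0.2639746  0.10041686] [ 0.03968515 -0.19929477  0.29513359] 0.04870647681131732
```

View pics/p3.png

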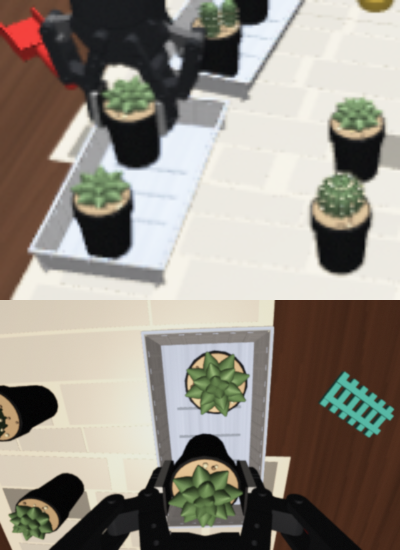

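The rosette hangs level over the middle of its tray, clear of rosette_home. Lowering, releasing, then on to the next one.

Request:
jog_arm:
  claw: [1,1,1,1,1,1,1,1,1,1]
  travel:
    - [0,0,12]
    - [0,0,24]
    - [0,0,33]
    - [0,0,39]
    - [0,0,43]
    - [0,0,45]
    - [0,0,46]
    - [0,0,47]
    - [0,0,47.5]
    - [0,0,47.5]
  turn:
    - [0,0,0]
    - [0,0,0]
    - [0,0,0]
    - [0,0,0]
    - [0,0,0]
    - [0,0,0]
    - [0,0,0]
    - [0,0,0]
    - [0,0,0]
    - [0,0,0]

```text
clock: 13.7
tool_pos: [0.5895, 0.2645, 0.0554]
tool_rot: [0.707, 0.707, 0.0, 0.0]
force: [-0.5, -0.2, 2.3]
gripper_width: 0.0487
finger_force: 31.7
```

Request:
jog_arm:
  claw: [0.4,0.25,0.22,0.22,0.22,0.22,0.22,0.22,0.22,0.22,0.1,0,0,0,0,0,0,0,0,0]
  travel:
    - [0,0,0]
    - [0,0,0]
    - [0,0,0]
    - [0,0,0]
    - [0,0,0]
    - [0,0,-10]
    - [0,0,-30]
    - [0,0,-60]
    - [0,0,-100]
    - [0,0,-140]
    - [0,0,-180]
    - [-10,-25,-190]
    - [-25,-70,-190]
    - [-45,-115,-190]
    - [-65,-160,-190]
    - [-73,-181,-190]
    - [-73,-181,-190]
    - [-73,-181,-190]
    - [-73,-181,-190]
    - [-73,-181,-190]
  turn:
    - [0,0,0]
    - [0,0,0]
    - [0,0,0]
    - [0,0,0]
    - [0,0,0]
    - [0,0,0]
    - [0,0,0]
    - [0,0,0]
    - [0,0,0]
    - [0,0,0]
    - [0,0,0]
    - [0,0,0]
    - [0,0,0]
    - [0,0,0]
    - [0,0,0]
    - [0,0,0]
    - [0,0,0]
    - [0,0,0]
    - [0,0,0]
    - [0,0,0]

```text
clock: 15.7
tool_pos: [0.409, 0.1915, 0.2447]
tool_rot: [0.707, 0.707, -0.0, -0.0]
force: [-0.7, 0.7, -0.8]
gripper_width: 0.0856
finger_force: 0.0
```

```bash
python3 w.py 4 .409 .191; python3 - <<'E'
from workcell import arm
from h import *
s=arm.grab_frame("side")["color"][200:320,190:350]
w=cv2.imread("pics/w4.png")
cv2.imwrite("pics/p4.png",np.vstack([cv2.resize(s,(400,300)),cv2.resize(w,(400,250))]))
E
```

```text
expect px [328. 183.]
soil+green [0.4114 0.1924] r 0.0242 area 1691 dx,dy [0.0025 0.001 ]
soil [0.4117 0.1926] r 0.0235 area 430 dx,dy [0.0028 0.0012]
```

View pics/p4.png

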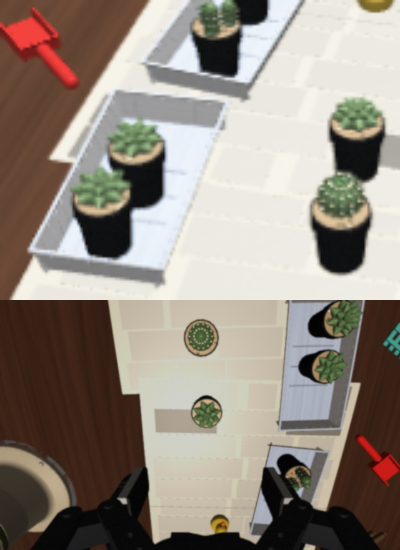

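The first rosette stands upright in its tray. The second measures (0.411, 0.1925).

Request:
jog_arm:
  claw: [0,0,0,0,0,0,0,1,1,1,1,1,1,1,1,1,1]
  travel:
    - [1,2,40]
    - [1,2,80]
    - [1,2,120]
    - [1,2,155]
    - [1,2,180]
    - [1,2,192.5]
    - [1,2,192.5]
    - [1,2,192.5]
    - [1,2,192.5]
    - [1,2,192.5]
    - [1,2,192.5]
    - [1,2,192.5]
    - [1,2,192.5]
    - [1,2,192.5]
    - [1,2,192.5]
    - [1,2,192.5]
    - [1,2,192.5]
  turn:
    - [0,0,0]
    - [0,0,0]
    - [0,0,0]
    - [0,0,0]
    - [0,0,0]
    - [0,0,0]
    - [0,0,0]
    - [0,0,0]
    - [0,0,0]
    - [0,0,0]
    - [0,0,0]
    - [0,0,0]
    - [0,0,0]
    - [0,0,0]
    - [0,0,0]
    - [0,0,0]
    - [0,0,0]

```text
clock: 17.5
tool_pos: [0.4109, 0.1924, 0.0533]
tool_rot: [0.707, 0.707, 0.001, 0.001]
force: [-1.1, -0.3, 6.9]
gripper_width: 0.0486
finger_force: 30.3
```

Request:
jog_arm:
  claw: [1,1,1,1,1,1,1,1,1,1,1,1,1,1,1,1,1,1,1,1]
  travel:
    - [0,0,-10]
    - [0,0,-30]
    - [0,0,-60]
    - [0,0,-90]
    - [0,0,-115]
    - [1,8,-125]
    - [1,25,-125]
    - [2,45,-125]
    - [2,65,-125]
    - [3,85,-125]
    - [4,105,-125]
    - [4,125,-125]
    - [5,145,-125]
    - [6,163,-125]
    - [6,175,-125]
    - [6,181,-120]
    - [6,181,-105]
    - [6,181,-85]
    - [6,181,-65]
    - [6,181,-50]
  turn:
    - [0,0,0]
    - [0,0,0]
    - [0,0,0]
    - [0,0,0]
    - [0,0,0]
    - [0,0,0]
    - [0,0,0]
    - [0,0,0]
    - [0,0,0]
    - [0,0,0]
    - [0,0,0]
    - [0,0,0]
    - [0,0,0]
    - [0,0,0]
    - [0,0,0]
    - [0,0,0]
    - [0,0,0]
    - [0,0,0]
    - [0,0,0]
    - [0,0,0]

```text
clock: 19.5
tool_pos: [0.5907, 0.1984, 0.1012]
tool_rot: [0.707, 0.707, -0.001, -0.0]
force: [0.1, 0.7, -0.4]
gripper_width: 0.049
finger_force: 31.4
```

```bash
python3 - <<'E'
from workcell import arm
from h import *
s=arm.grab_frame("side")["color"][200:320,190:350]
w=arm.grab_frame("wrist")["color"]
cv2.imwrite("pics/p5.png",np.vstack([cv2.resize(s,(400,300)),cv2.resize(w,(400,250))]))
o=arm.get_obs();print(o["tool_pos"],o["force"],o["gripper_width"])
E
```

```text
[0.59020185 0.19829014 0.10041738] [-0.12626556 -0.60633322 -0.35676126] 0.049006844771324
```

View pics/p5.png

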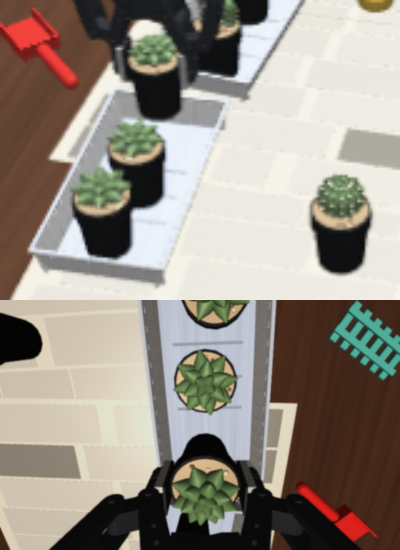

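Rosette 2 hangs level over the free end slot. Lowering and checking the contact force before I release it.

Request:
jog_arm:
  claw: [1,1,1,1,1,1,1,1,1,1]
  travel:
    - [0,0,12]
    - [0,0,24]
    - [0,0,33]
    - [0,0,39]
    - [0,0,43]
    - [0,0,45]
    - [0,0,46]
    - [0,0,47]
    - [0,0,47.5]
    - [0,0,47.5]
  turn:
    - [0,0,0]
    - [0,0,0]
    - [0,0,0]
    - [0,0,0]
    - [0,0,0]
    - [0,0,0]
    - [0,0,0]
    - [0,0,0]
    - [0,0,0]
    - [0,0,0]

```text
clock: 20.6
tool_pos: [0.5915, 0.1985, 0.0553]
tool_rot: [0.707, 0.707, 0.0, 0.0]
force: [-0.2, 0.1, 2.8]
gripper_width: 0.049
finger_force: 31.7
```

Request:
jog_arm:
  claw: [0.4,0.25,0.22,0.22,0.22,0.22,0.22,0.22,0.22,0.22,0.1,0,0,0,0,0,0,0,0,0]
  travel:
    - [0,0,0]
    - [0,0,0]
    - [0,0,0]
    - [0,0,0]
    - [0,0,0]
    - [0,0,-10]
    - [0,0,-30]
    - [0,0,-60]
    - [0,0,-100]
    - [0,0,-140]
    - [0,0,-180]
    - [13,-25,-190]
    - [35,-67,-190]
    - [60,-115,-190]
    - [85,-160,-190]
    - [100,-189,-190]
    - [100,-189,-190]
    - [100,-189,-190]
    - [100,-189,-190]
    - [100,-189,-190]
  turn:
    - [0,0,0]
    - [0,0,0]
    - [0,0,0]
    - [0,0,0]
    - [0,0,0]
    - [0,0,0]
    - [0,0,0]
    - [0,0,0]
    - [0,0,0]
    - [0,0,0]
    - [0,0,0]
    - [0,0,0]
    - [0,0,0]
    - [0,0,0]
    - [0,0,0]
    - [0,0,0]
    - [0,0,0]
    - [0,0,0]
    - [0,0,0]
    - [0,0,0]

```text
clock: 22.6
tool_pos: [0.4032, 0.2977, 0.2448]
tool_rot: [0.707, 0.707, -0.0, 0.0]
force: [0.5, 0.4, -0.1]
gripper_width: 0.0856
finger_force: 0.0
```

```bash
python3 w.py 6 .403 .299; python3 - <<'E'
from workcell import arm
from h import *
s=arm.grab_frame("side")["color"][200:320,190:350]
w=cv2.imread("pics/w6.png")
cv2.imwrite("pics/p6.png",np.vstack([cv2.resize(s,(400,300)),cv2.resize(w,(400,250))]))
E
```

```text
expect px [327. 182.]
soil+green [0.4037 0.3035] r 0.0231 area 1644 dx,dy [0.0006 0.0057]
soil [0.4037 0.3027] r 0.0234 area 574 dx,dy [0.0006 0.0049]
```

View pics/p6.png

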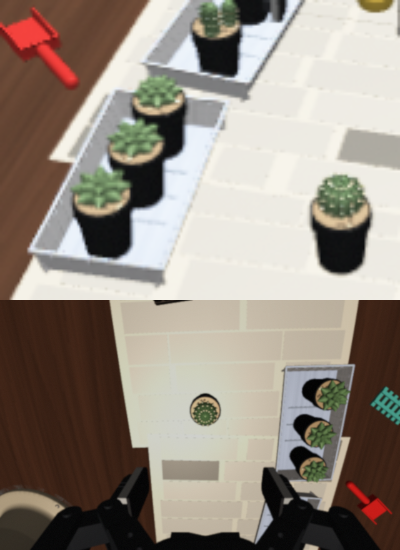

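Rosette tray is complete, with all three upright. The ball cactus measures (0.404, 0.3025). Picking it and carrying it to the ball tray.

Request:
jog_arm:
  claw: [0,0,0,0,0,0,0,1,1,1,1,1,1,1,1,1,1]
  travel:
    - [5,1,40]
    - [5,1,80]
    - [5,1,120]
    - [5,1,155]
    - [5,1,180]
    - [5,1,192.5]
    - [5,1,192.5]
    - [5,1,192.5]
    - [5,1,192.5]
    - [5,1,192.5]
    - [5,1,192.5]
    - [5,1,192.5]
    - [5,1,192.5]
    - [5,1,192.5]
    - [5,1,192.5]
    - [5,1,192.5]
    - [5,1,192.5]
  turn:
    - [0,0,0]
    - [0,0,0]
    - [0,0,0]
    - [0,0,0]
    - [0,0,0]
    - [0,0,0]
    - [0,0,0]
    - [0,0,0]
    - [0,0,0]
    - [0,0,0]
    - [0,0,0]
    - [0,0,0]
    - [0,0,0]
    - [0,0,0]
    - [0,0,0]
    - [0,0,0]
    - [0,0,0]

```text
clock: 24.4
tool_pos: [0.4039, 0.3036, 0.0536]
tool_rot: [0.707, 0.707, 0.001, 0.0]
force: [-1.4, -1.1, 5.8]
gripper_width: 0.049
finger_force: 30.3
```

Request:
jog_arm:
  claw: [1,1,1,1,1,1,1,1,1,1,1,1,1,1,1,1,1,1,1,1]
  travel:
    - [0,0,-10]
    - [0,0,-30]
    - [0,0,-60]
    - [0,0,-90]
    - [0,0,-115]
    - [-10,3,-125]
    - [-30,10,-125]
    - [-60,20,-125]
    - [-95,33,-125]
    - [-130,45,-125]
    - [-165,57,-125]
    - [-200,69,-125]
    - [-235,81,-125]
    - [-270,93,-125]
    - [-305,105,-125]
    - [-340,117,-125]
    - [-370,127,-125]
    - [-395,136,-125]
    - [-410,141,-125]
    - [-415,143,-125]
  turn:
    - [0,0,0]
    - [0,0,0]
    - [0,0,0]
    - [0,0,0]
    - [0,0,0]
    - [0,0,0]
    - [0,0,0]
    - [0,0,0]
    - [0,0,0]
    - [0,0,0]
    - [0,0,0]
    - [0,0,0]
    - [0,0,0]
    - [0,0,0]
    - [0,0,0]
    - [0,0,0]
    - [0,0,0]
    - [0,0,0]
    - [0,0,0]
    - [0,0,0]

```text
clock: 26.4
tool_pos: [0.5464, -0.113, 0.1769]
tool_rot: [0.707, 0.707, -0.0, -0.0]
force: [-0.1, 0.1, -1.3]
gripper_width: 0.0489
finger_force: 31.4
```

Request:
jog_arm:
  claw: [1,1,1,1,1,1,1,1,1,1,1,1]
  travel:
    - [-10,3,0]
    - [-30,10,0]
    - [-55,19,0]
    - [-80,27,0]
    - [-100,34,0]
    - [-112,38,0]
    - [-117,40,5]
    - [-117,40,20]
    - [-117,40,40]
    - [-117,40,60]
    - [-117,40,75]
    - [-117,40,75]
  turn:
    - [0,0,0]
    - [0,0,0]
    - [0,0,0]
    - [0,0,0]
    - [0,0,0]
    - [0,0,0]
    - [0,0,0]
    - [0,0,0]
    - [0,0,0]
    - [0,0,0]
    - [0,0,0]
    - [0,0,0]

```text
clock: 27.6
tool_pos: [0.5858, -0.2274, 0.1001]
tool_rot: [0.707, 0.708, -0.0, -0.002]
force: [-0.3, 0.2, -0.5]
gripper_width: 0.0489
finger_force: 31.4
```

```bash
python3 - <<'E'
from workcell import arm
from h import *
s=arm.grab_frame("side")["color"][90:210,240:400]
w=arm.grab_frame("wrist")["color"]
cv2.imwrite("pics/p7.png",np.vstack([cv2.resize(s,(400,300)),cv2.resize(w,(400,250))]))
o=arm.get_obs();print(o["tool_pos"],o["force"],o["gripper_width"])
E
```

```text
[ 0.58694089 -0.22832829  0.10278727] [ 0.06709303 -0.00903251 -1.60170684] 0.048844067387204676
```

View pics/p7.png

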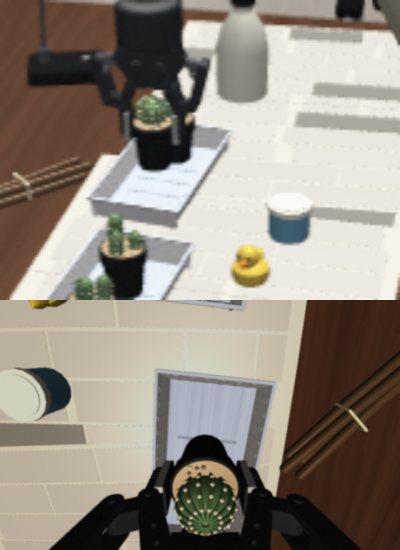

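Ball_1 hangs level over the tray centreline, well clear of ball_home. Lowering.

Request:
jog_arm:
  claw: [1,1,1,1,1,1,1,1,1,1]
  travel:
    - [0,0,12]
    - [0,0,24]
    - [0,0,33]
    - [0,0,39]
    - [0,0,43]
    - [0,0,45]
    - [0,0,46]
    - [0,0,47]
    - [0,0,47.5]
    - [0,0,47.5]
  turn:
    - [0,0,0]
    - [0,0,0]
    - [0,0,0]
    - [0,0,0]
    - [0,0,0]
    - [0,0,0]
    - [0,0,0]
    - [0,0,0]
    - [0,0,0]
    - [0,0,0]

```text
clock: 28.7
tool_pos: [0.5869, -0.2288, 0.0557]
tool_rot: [0.707, 0.707, 0.0, 0.0]
force: [-2.4, 1.0, 5.5]
gripper_width: 0.049
finger_force: 31.9
```

Request:
jog_arm:
  claw: [0.4,0.25,0.22,0.22,0.22,0.22,0.22,0.22,0.22,0.22,0.22,0.22,0.22,0.22,0.22]
  travel:
    - [0,0,0]
    - [0,0,0]
    - [0,0,0]
    - [0,0,0]
    - [0,0,0]
    - [0,0,-10]
    - [0,0,-30]
    - [0,0,-60]
    - [0,0,-100]
    - [0,0,-140]
    - [0,0,-180]
    - [0,-30,-190]
    - [0,-75,-190]
    - [0,-100,-190]
    - [0,-100,-190]
  turn:
    - [0,0,0]
    - [0,0,0]
    - [0,0,0]
    - [0,0,0]
    - [0,0,0]
    - [0,0,0]
    - [0,0,0]
    - [0,0,0]
    - [0,0,0]
    - [0,0,0]
    - [0,0,0]
    - [0,0,0]
    - [0,0,0]
    - [0,0,0]
    - [0,0,0]

```text
clock: 30.2
tool_pos: [0.4847, -0.2286, 0.2462]
tool_rot: [0.707, 0.707, -0.0, 0.0]
force: [0.0, -0.2, 0.6]
gripper_width: 0.0666
finger_force: 0.0
```

```bash
python3 - <<'E'
from workcell import arm
from h import *
s=arm.grab_frame("side")["color"][110:320,190:390]
cv2.imwrite("pics/p8.png",cv2.resize(s,(571,600)))
E
```

```text
(no output)
```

View pics/p8.png

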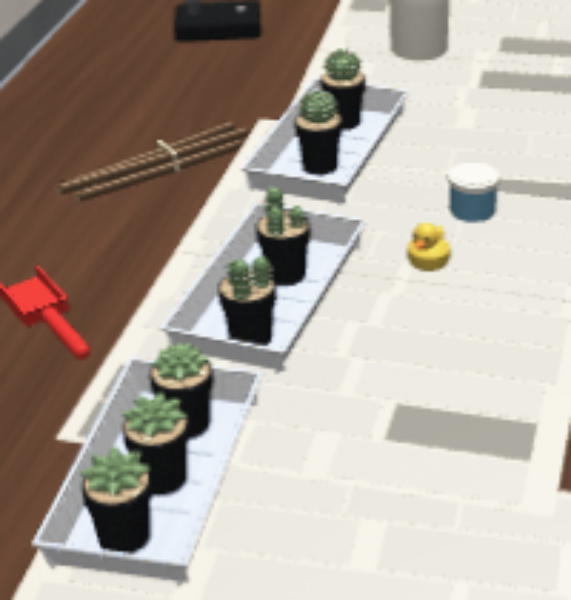

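All seven plants stand upright in the right trays, and the gripper is clear of them.

```bash
python3 -c "
from workcell import arm
print(arm.sign_off())"
```

```text
the job is handed in; nothing more can be done
None
```

All four loose plants were set down upright in the trays of their own kind in about 30 s. The three plants already there still stand upright in place in the last picture, and the job is handed in (sign-off returned no verdict).

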